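Load the slide reader under its sprung cover

ROBOT

A 6-joint arm with a two-finger parallel gripper is mounted at the origin on the work surface. World frame = base frame: x ahead of the robot, y to its left, z up, the work surface at z = 0. Lengths are in mm, angles in rad, forces in N, time in s.
With the tool pointing down it reaches from about 275 to 750 mm from the base axis. Payload 10.2 kg.
Tool frame: the origin (TCP) lies midway between the tips of the shut fingers; the grasp point (between the pads) lies 19 mm behind it; z points along the fingers, y is the line along which they close (so a half turn about z gives the same grasp; the last joint's range is limited). The gripper opens to 85 mm and grips with 20 to 120 N. Pads are 22 mm wide; open, the fingers measure 114 mm over their backs; the gripper's body (76 mm by 85 mm) begins 54 mm behind the grasp point. The pads swing forward as they close: fully open they stand 13 mm farther back than shut.
Start: joints at [1.02, 0.313, 1.498, -0, 1.331, -0.223], TCP at [169.042, 497.047, 231.294] pointing down, gripper open.
Joint ranges: [-2.94, 2.94], [-0.97, 2.17], [0.19, 2.56], [-1.23, 4.37], [0.02, 3.11], [-2.88, 2.88]. Speed limits (rad/s): [2.39, 2.39, 3.01, 3.14, 3.14, 3.14].

INTERFACE

Orientations are given as a unit quaternion [w, x, y, z].
In Python, from rig import ctrl gives the robot as it stands.
- The arm moves only by the tool send_rows, never from a script. Its argument "targets" is a list of rows, each a list of 7 numbers: the closure, from -1 (fully open) to 1 (shut), so that 0 is half open, then the shift along the tool's x, y, z in m, then the turn, a rotation vector about the tool's x, y, z in rad. In form: [[claw, dx, dy, dz, ax, ay, az], ...]. A call has exactly 10 rows; each row shifts and turns the commanded pose from where the row before left it, along the tool's axes as they then stand; what a row does not reach is not made up. A row lasts 1/8 s, in which the tool goes at most 62.5 mm and 10.7 degrees, less where a joint would pass 70% of its speed; a pose out of reach is approached as far as the arm can. A call with a gripper value outside its range is refused whole. The fingers move at their own pace and stop on an object; "squeeze" is the grip in N (left out, the last holds). Time passes only in rows, so rows that do not move let the fingers close, or fill a call up. It gives the time, the measured TCP pose, the force, the opening and the grip force at its end, in the units of the state.
- ctrl.sense(): the state, without advancing time (a new reading comes with each control period).
- ctrl.capture(name): name is "side" or "top"; returns a dict with "img" (480x640x3 uint8, red, green, blue), "camera_matrix" (3x3 intrinsics, pixels), "R" (3x3) and "t" (3): a world point X has camera coordinates R X + t. Camera axes: x right, y down, z forward; pixel columns grow to the right and rows downward; lengths in mm; the calibration is good to about 2 mm. A picture is of the moment at which its call begins. There is no depth.
- ctrl.finish_job(): hands the job in; it is judged then, once.
Trained networks look in a picture, given as the dict that the camera call returned (one of the last four; its "shot" number tells which), for a name from the list of things; names that differ only in an ending like _2 or _b are one class to them, and where a whole thing is asked for, a point or a joint stands for the part that bears it (a point fixed in the world has none). Each returns a list of dicts, best first, with "score" (0 to 1); they miss things now and then, are a little off and sometimes report something else, mostly with a low value. They report only what shows in the picture. A call takes as long as a camera call. They do not tell look-alikes from the thing itself.
- ctrl.boxes_of(query, picture): "extent" ([left, top, width, height] in pixels, round what is visible of it).
- ctrl.landmark_of(query, picture): "point" ([column, row] in pixels: a listed point, or the origin of a listed thing).
The state is a dict: "time_s": time; "joints": joint angles; "dq": joint speeds; "tau": joint torques, N m; "eef_pos": TCP position; "ee_rot": TCP orientation; "force": force on the tool from outside, world axes, zero at the start; "wrist_torque": the same for the moment, N m; "grip_width": opening from 0.0 (shut) to 1.0 (fully open); "grip_force": force on a finger pad.
Only numpy, scipy, OpenCV 4.12 (cv2) and the standard library are available. Lean on these libraries where they do the work, as an engineer would, in place of code of your own. Each camera call takes 0.05 s, during which the arm holds its last target. There are 200 camera calls.

TASK

Load the slide reader: with one fingertip push the cover's lever bar to the left and hold the spring-closed cover open while the other fingertip pushes the slide carrier along its track, under the cover, fully home against the end stop. Then draw the fingers back so that the cover shuts behind the carrier. Only push: do not pick up or tip the carrier, do not let the cover down on it on the way, and leave the other things where they are.

Things in the scene. Friction and masses are not known exactly. Their poses are not given: they have to be found in the camera images.
- reader: Benchtop slide reader fixed to the table: aluminium track, chamber, white housing (110 x 110 x 60 mm) behind. Origin: on the table, on the track's centre line, in the plane of the outer face of the cover's front wall. x runs along the track into the chamber (away from the robot), y left, z up. All 'reader x, y, z' below are in this frame, mm. Beside the track (x < 0, |y| > 28) is bare table.
- track (a point): Track floor, 8 mm above the table, at reader x = -100, y = 0. The track runs from reader x = -165 to the chamber (x = 0 to 54), 56 mm wide; its side guides are 4 mm thick, inner faces at y = +-20, tops 14 mm above the table.
- end_stop (a point): Middle of the end stop: the chamber's back wall, at reader x = 54, y = 0, z = 16. The body of the carrier touches it when fully home.
- cover (a joint): Angle of the grey chamber cover, rad: 0 shut, 0.9 at its stop. It hinges about a line along reader x at y = +42, z = 34: its right (-y) side rises. A spring shuts it when let go (about 2.5 N at the lever bar at first, 5 N wide open). Above 0.4 the carrier's body passes under it; 0.55 to 0.85 is good to hold. Pushing the carrier against the shut cover never opens it.
- skirt (a point): Middle of the lower edge of the cover's front wall, outer face (moves with the cover). Front wall 4 mm thick, 42 mm wide (reader y = -21 to 21 when shut), hanging to 8 mm above the track floor when shut. The cover's roof is 52 x 74 mm, over the chamber only; wide open its edge rises to about 90 mm above the table, only at reader x >= 0.
- bar_tip (a point): Free end, nearest the robot, of the cover's lever bar: a steel rod, 8 mm thick, along reader x from 0 to -152, fixed to the cover 36 mm from the hinge line. At angle a its axis is at reader y = 42 + 36 sin a, z = 34 + 36 cos a. Pushing it left (+y) opens the cover. Nothing is under it at x < 0: an upright finger can hang to its right, tip below the bar, and slide along it while holding it.
- carrier: Loose dark steel slide carrier, about 140 g, in the track before the cover. Origin: under the centre of its body, on the track floor; x points to the chamber. Body 44 x 36 x 16 mm, round glass window on top; a tail 14 mm wide, 5 mm thick leads back to an upright push plate (x = -58 to -63 mm, 32 wide, 24 high). Home: origin at reader x = 32; the shut cover's wall hangs over the tail, plate outside.
- push_plate (a point): Centre of the rear face (towards the robot) of the carrier's push plate, 12 mm above the track floor. Push here, low, with a fingertip.
- beaker: Bystander: small glass beaker, 52 mm wide, 65 mm high; origin under its centre.
- tape: Bystander: roll of yellow tape lying flat, 60 mm across, 18 mm high; origin under its centre.
- bulb: Bystander: red rubber pipette bulb, 54 mm wide, 62 mm high; origin under its centre.
- dish: Bystander: flat glass dish, 64 mm across, 14 mm high; origin under its centre.
- marker: Bystander: marker pen lying along its x, 123 mm long, 17 mm thick; origin on the table under its middle.
- flask: Bystander: conical flask, 80 mm wide, 125 mm high; origin under its centre.
Not all that is in view belongs to the job. Of the things that look like the carrier, the largest one is meant.

How it is judged:
By the outcome, as a careful person would: the job done as asked, in the order asked, and still so for the second after the job is handed in, with the robot touching nothing.
It also fails if it takes over 38 s, if anything falls off the work surface, if the arm or the gripper's body presses on something with over 40 N, if the wrist force passes 120 N, or if a joint passes its speed limit or range.

## Working session

There is one attempt and no reset: what is moved stays moved. The work goes in short steps, Python scripts to look and compute and a tool call to move; the robot and the scene stay as the last step left them, time stands still between calls to the robot, and variables do not carry over. Pictures are saved under pics/ and viewed, at most 13 in all, crops included, and the job is handed in when it is done.

Besides the shell and the picture viewer there is one more tool, called after "Request:" as a command line: name --pt "numbers of a row" for each row, then --argument value for the rest. send_rows: Moves the arm, as the interface text tells. Its arguments: {"type":"object","properties":{"targets":{"type":"array"},"squeeze":{"type":"number"}},"required":["targets"]}

```bash
mkdir -p pics; ls
cat > h.py <<'E'
import numpy as np, cv2
from rig import ctrl
def ray(p,c):
    K=np.array(c["camera_matrix"]);R=np.array(c["R"]);t=np.array(c["t"])
    d=R.T@np.linalg.inv(K)@np.array([p[0],p[1],1.]);o=-R.T@t
    return o,d
def onz(p,c,z):
    o,d=ray(p,c);return o+d*(z-o[2])/d[2]
def proj(X,c):
    q=np.array(c["R"])@np.array(X,float)+np.array(c["t"]);q=np.array(c["camera_matrix"])@q;return q[:2]/q[2]
E
python3 - <<'E'
from h import *
s=ctrl.sense();print(s["eef_pos"],s["ee_rot"],s["time_s"])
cs={n:ctrl.capture(n) for n in("top","side")}
for n,c in cs.items():
    cv2.imwrite(f"pics/{n}0.png",c["img"][:,:,::-1])
    print(n,-np.array(c["R"]).T@np.array(c["t"]))
    for q in["track","end_stop","skirt","bar_tip","push_plate","carrier","reader","beaker","tape","bulb","dish","marker","flask"]:
        for r in ctrl.landmark_of(q,c)[:3]:
            print(n,q,np.round(r["point"]),round(r["score"],2),np.round(onz(r["point"],c,{"track":8,"end_stop":16,"skirt":16,"bar_tip":70,"push_plate":20,"carrier":8}.get(q,0))))
E
```

```text
pics
[168.89899383 496.81619961 230.74521418] [-2.30072319e-04  1.63158045e-01  9.86599734e-01 -6.03207148e-04] 0.0
top [ 334.60141336  135.87978732 1145.26672242]
top track [400. 262.] 0.73 [504. -38.   8.]
top end_stop [411. 198.] 0.77 [651. -67.  16.]
top skirt [406. 218.] 0.62 [602. -54.  16.]
top bar_tip [383. 278.] 0.7 [460.   8.  70.]
top bar_tip [460. 202.] 0.25 [ 627. -164.   70.]
top push_plate [399. 271.] 0.83 [482. -35.  20.]
top push_plate [354. 320.] 0.62 [375.  66.  20.]
top push_plate [431. 328.] 0.61 [ 356. -101.   20.]
top carrier [400. 244.] 0.61 [545. -41.   8.]
top carrier [361. 303.] 0.48 [411.  51.   8.]
top carrier [434. 348.] 0.48 [ 315. -108.    8.]
top reader [406. 219.] 0.82 [605. -56.   0.]
top beaker [336. 205.] 0.93 [638. 104.   0.]
top tape [453. 237.] 0.69 [ 562. -163.    0.]
top tape [401. 244.] 0.49 [547. -43.   0.]
top dish [453. 286.] 0.92 [ 450. -158.    0.]
top dish [412. 197.] 0.59 [657. -72.   0.]
top marker [332. 254.] 0.73 [524. 113.   0.]
top flask [186. 263.] 0.82 [503. 441.   0.]
side [ 304.34585451 -410.66838907  704.57537222]
side track
[... 230 characters left out ...]
plate [275. 406.] 0.83 [ 360. -106.   20.]
side push_plate [331. 339.] 0.79 [476. -34.  20.]
side push_plate [251. 315.] 0.62 [372.  55.  20.]
side carrier [250. 426.] 0.96 [ 319. -115.    8.]
side carrier [368. 336.] 0.62 [537. -46.   8.]
side carrier [273. 318.] 0.57 [406.  45.   8.]
side reader [406. 333.] 0.93 [600. -59.   0.]
side beaker [384. 261.] 0.69 [637.  92.   0.]
side beaker [408. 331.] 0.61 [603. -57.   0.]
side tape [425. 397.] 0.82 [ 573. -166.    0.]
side tape [439. 316.] 0.73 [667. -51.   0.]
side bulb [466. 384.] 0.71 [ 640. -172.    0.]
side dish [351. 415.] 0.63 [ 459. -151.    0.]
side marker [325. 268.] 0.92 [528. 117.   0.]
side flask [259. 164.] 0.93 [506. 446.   0.]
```

Run:
```python
import cv2
a=cv2.imread("pics/top0.png")[150:400,280:500];b=cv2.imread("pics/side0.png")[220:460,220:500]
a=cv2.resize(a,None,fx=2.2,fy=2.2,interpolation=2)
b=cv2.resize(b,None,fx=2.2,fy=2.2,interpolation=2)
import numpy as np
H=max(a.shape[0],b.shape[0]);w=np.zeros((H,a.shape[1]+b.shape[1],3),np.uint8);w[:a.shape[0],:a.shape[1]]=a;w[:b.shape[0],a.shape[1]:]=b
w=cv2.resize(w,None,fx=.725,fy=.725);print(w.shape);cv2.imwrite("pics/crop0.png",w)
w=b;cv2.imwrite("pics/b.png",w)
```

```text
(399, 798, 3)
```

View pics/crop0.png

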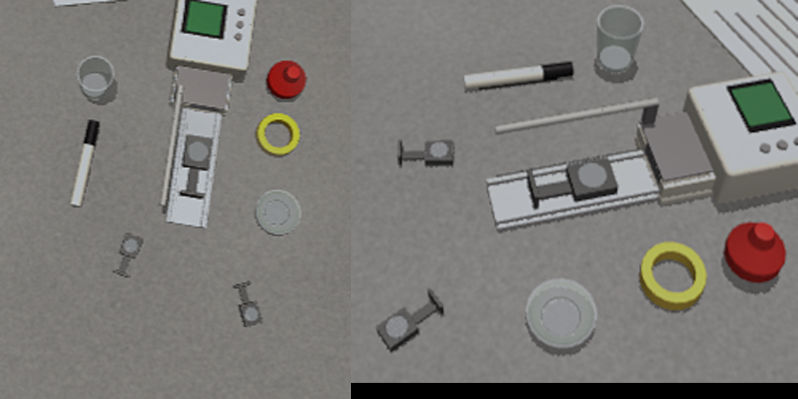

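View pics/b.png

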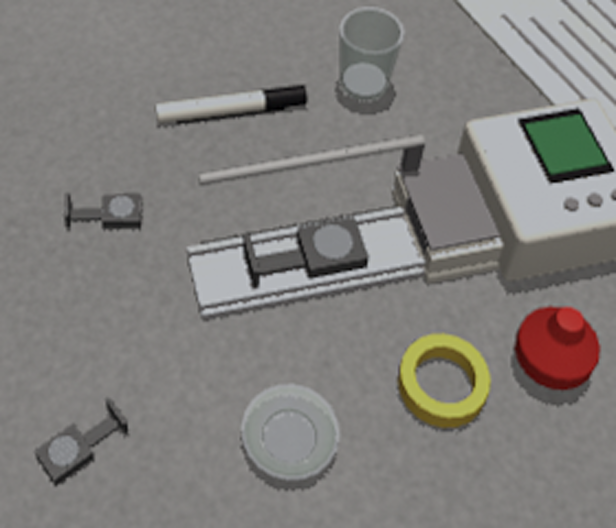

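The images show three look-alike carriers. One is in the track (top 400,244), one loose at (361,303) and one loose at (434,348). The one in the track is clearly the largest, and the crop confirms it, so that's the one I'll push. The reader origin is near (602,-56) with yaw of about -0.169. I'm moving above the track's near end, behind the push plate.

Request:
send_rows --pt "0.15 0 0 0 0 0 -0.159" --pt "0.15 -0.02 -0.0253 0 0 0 0" --pt "0.15 -0.02 -0.0253 0 0 0 0" --pt "0.15 -0.02 -0.0253 0 0 0 0" --pt "0.15 -0.02 -0.0253 0 0 0 0" --pt "0.15 -0.02 -0.0253 0 0 0 0" --pt "0.15 -0.02 -0.0253 0 0 0 0" --pt "0.15 -0.02 -0.0253 0 0 0 0" --pt "0.15 -0.02 -0.0253 0 0 0 0" --pt "0.15 -0.02 -0.0253 0 0 0 0"

```text
time_s: 2.65
eef_pos: [308.6, 241.4, 231.4]
ee_rot: [0.0, 0.084, 0.996, 0.0]
force: [1.3, 0.4, 0.1]
grip_width: 0.424
grip_force: 0.0
```

Request:
send_rows --pt "0.15 -0.02 -0.0253 0 0 0 0" --pt "0.15 -0.02 -0.0253 0 0 0 0" --pt "0.15 -0.02 -0.0253 0 0 0 0" --pt "0.15 -0.02 -0.0253 0 0 0 0" --pt "0.15 -0.02 -0.0253 0 0 0 0" --pt "0.15 -0.02 -0.0253 0 0 0 0" --pt "0.15 -0.02 -0.0253 0 0 0 0" --pt "0.15 -0.02 -0.0253 0 0 0 0" --pt "0.15 -0.02 -0.0253 0 0 0 0" --pt "0.15 0 0 0 0 0 0"

```text
time_s: 3.9
eef_pos: [448.0, -13.7, 231.1]
ee_rot: [-0.0, 0.085, 0.996, -0.0]
force: [0.0, 0.3, -0.8]
grip_width: 0.423
grip_force: 0.0
```

```bash
cat >> h.py <<'E'
from scipy.optimize import least_squares
from scipy.spatial.transform import Rotation as Ro
PTS={"track":(-100,0,8),"end_stop":(54,0,16),"skirt":(0,0,16),"bar_tip":(-152,42,70),"reader":(0,0,0)}
def r2w(P,f):
    c,s=np.cos(f[2]),np.sin(f[2]);return np.array([f[0]+c*P[0]-s*P[1],f[1]+s*P[0]+c*P[1],P[2]])
def w2r(X,f):
    c,s=np.cos(f[2]),np.sin(f[2]);d=np.array(X[:2])-f[:2];return np.array([c*d[0]+s*d[1],-s*d[0]+c*d[1],X[2]])
def state(f):
    s=ctrl.sense();w,x,y,z=s["ee_rot"];R=Ro.from_quat([x,y,z,w]).as_matrix()
    print("t",s["time_s"],"TCPr",np.round(w2r(s["eef_pos"],f),1),"ydir err",round(float(np.arctan2(R[1,1],R[0,1])-np.pi/2-f[2]),4),"zax",np.round(R[:,2],3),"F",np.round(s["force"],1),"w",round(s["grip_width"],3),"q",np.round(s["joints"],2))
E
python3 - <<'E'
from h import *
obs=[];car=[]
for n in("top","side"):
    c=ctrl.capture(n);cv2.imwrite(f"pics/{n}1.png",c["img"][:,:,::-1])
    for q in list(PTS)+["push_plate","carrier"]:
        for r in ctrl.landmark_of(q,c)[:3]:
            p=r["point"]
            if q in PTS: z=PTS[q][2]; g=r2w(PTS[q],(602,-56,-.169))
            else: z={"push_plate":20,"carrier":8}[q]; g=r2w({"push_plate":(-125,2,20),"carrier":(-62,2,8)}[q],(602,-56,-.169))
            if np.linalg.norm(onz(p,c,z)-g)<20:
                (obs if q in PTS else car).append((q,p,c,z));break
res=lambda f:np.concatenate([(proj(r2w(PTS[q],f),c)-p) for q,p,c,z in obs])
f=least_squares(res,(602,-56,-.169),loss="soft_l1").x
print(f,np.round(res(f).reshape(-1,2),1).tolist(),[o[0] for o in obs])
for q,p,c,z in car:print(q,w2r(onz(p,c,z),f))
state(f);np.save("f.npy",f)
E
```

```text
[ 6.01750237e+02 -5.63317292e+01 -1.53268532e-01] [[2.1, -2.8], [-1.0, -0.6], [-1.1, 1.1], [1.3, 2.1], [-0.3, 0.8], [-3.2, -1.3], [3.7, -0.3], [-2.6, 0.5]] ['end_stop', 'skirt', 'reader', 'track', 'end_stop', 'skirt', 'bar_tip', 'reader']
push_plate [-127.54409131    6.73335034   20.        ]
carrier [-62.42000277   8.55434247   8.        ]
t 4.7 TCPr [-159.3   19.9  231.3] ydir err -0.0155 zax [-0.  0. -1.] F [0.2 0.7 0.1] w 0.424 q [-0.29  0.14  1.71 -0.    1.29 -1.69]
```

Run:
```python
from h import *
C={n:ctrl.capture(n) for n in("top","side")}
o0={"top":dict(track=(400,262),end_stop=(411,198),skirt=(406,218),bar_tip=(383,278),reader=(406,219)),
"side":dict(track=(346,341),end_stop=(437,319),skirt=(407,327),bar_tip=(308,301),reader=(406,333))}
obs=[(q,np.array(p),C[n]) for n in o0 for q,p in o0[n].items()]
res=lambda f:np.concatenate([(proj(r2w(PTS[q],f),c)-p) for q,p,c in obs])
f=least_squares(res,(602,-56,-.169),loss="soft_l1").x
print(f,np.round(res(f).reshape(-1,2),1).tolist())
np.save("f.npy",f);state(f)
out=[]
for n,(x0,y0) in {"top":(350,190),"side":(280,270)}.items():
    im=cv2.imread(f"pics/{n}0.png")[y0:y0+120,x0:x0+130];im=cv2.resize(im,None,fx=3,fy=3,interpolation=2)
    def L(P,Q,col):
        a,b=[tuple(int(v) for v in ((proj(r2w(X,f),C[n])-(x0,y0))*3+1)) for X in(P,Q)];cv2.line(im,a,b,col,1)
    for y in(-20,20):L((-165,y,14),(0,y,14),(0,0,255))
    L((-165,-28,8),(-165,28,8),(0,0,255));L((-152,42,70),(0,42,70),(0,255,0))
    for x in(-125,):L((x,-14,32),(x,18,32),(255,0,0))
    for x in (-84,-40):L((x,-16,24),(x,20,24),(255,0,255))
    out.append(im)
cv2.imwrite("pics/ov.png",np.hstack(out))
```

```text
[ 5.99966187e+02 -5.65544281e+01 -1.72280982e-01] [[0.3, 0.9], [-0.6, -1.4], [1.1, 1.3], [-1.5, 1.3], [-0.0, 1.9], [0.7, -0.8], [1.4, 1.3], [-0.1, -0.8], [1.1, 1.1], [-0.4, -1.4]]
t 4.8 TCPr [-157.9   17.4  231.3] ydir err 0.0034 zax [ 0. -0. -1.] F [-0.7 -0.7  0.4] w 0.425 q [-0.29  0.14  1.71  0.    1.29 -1.69]
```

View pics/ov.png

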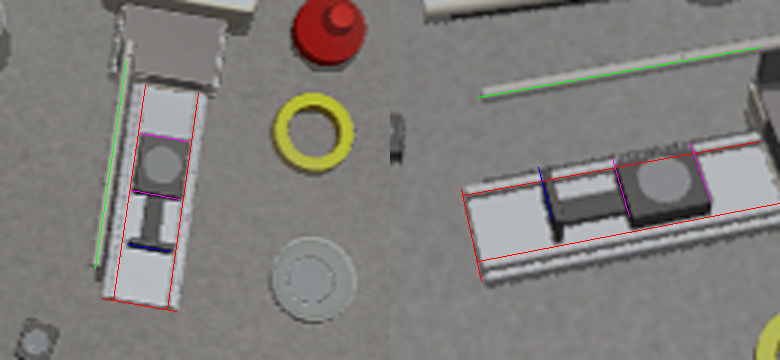

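The overlay matches to within about 2 mm. Next I shift right of the bar and go part-way down.

Request:
send_rows --pt "0.15 -0.008 -0.013 0 0 0 0" --pt "0.15 -0.007 -0.012 0 0 0 0" --pt "0.15 0 0 0.02 0 0 0" --pt "0.15 0 0 0.025 0 0 0" --pt "0.15 0 0 0.025 0 0 0" --pt "0.15 0 0 0.025 0 0 0" --pt "0.15 0 0 0.025 0 0 0" --pt "0.15 0 0 0.01 0 0 0" --pt "0.15 0 0 0 0 0 0" --pt "0.15 0 0 0 0 0 0"

```text
time_s: 6.05
eef_pos: [458.6, -39.9, 102.1]
ee_rot: [0.001, 0.084, 0.996, -0.0]
force: [0.0, 0.2, -0.5]
grip_width: 0.426
grip_force: 0.0
```

Run:
```python
from h import *
f=np.load("f.npy");state(f)
out=[]
for n,(x0,y0) in {"top":(340,180),"side":(250,230)}.items():
    c=ctrl.capture(n);out.append(cv2.resize(c["img"][y0:y0+150,x0:x0+133,::-1],None,fx=3,fy=3,interpolation=2))
cv2.imwrite("pics/c2.png",np.hstack(out))
```

```text
t 6.05 TCPr [-142.2   -7.8  102.1] ydir err 0.0034 zax [ 0.001 -0.001 -1.   ] F [ 0.   0.2 -0.5] w 0.426 q [-0.34  0.33  1.85 -0.    0.96 -1.74]
```

View pics/c2.png

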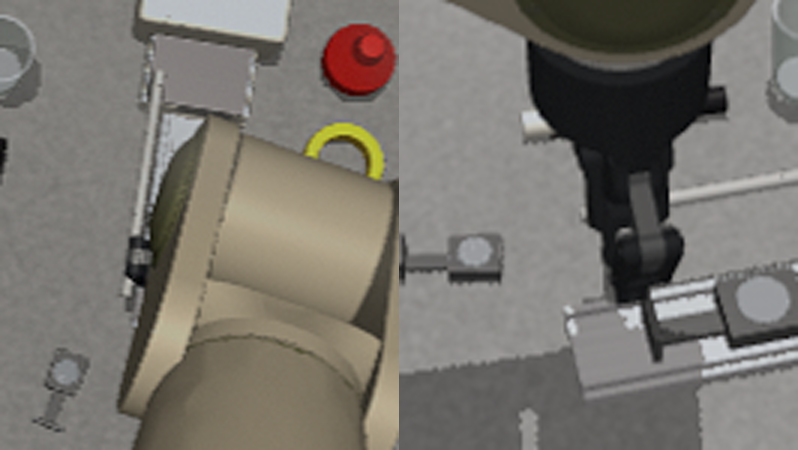

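Run:
```python
from h import *
f=np.load("f.npy");c=ctrl.capture("top")
for px in((128,270),(128,245),(150,240)):
  for z in(105,125,140,155,175,200):
    print(px,z,np.round(w2r(onz((340+px[0]/3,180+px[1]/3),c,z),f)))
```

```text
(128, 270) 105 [-137.   46.  105.]
(128, 270) 125 [-140.   48.  125.]
(128, 270) 140 [-143.   49.  140.]
(128, 270) 155 [-145.   51.  155.]
(128, 270) 175 [-148.   52.  175.]
(128, 270) 200 [-152.   55.  200.]
(128, 245) 105 [-120.   48.  105.]
(128, 245) 125 [-124.   50.  125.]
(128, 245) 140 [-126.   52.  140.]
(128, 245) 155 [-129.   53.  155.]
(128, 245) 175 [-132.   55.  175.]
(128, 245) 200 [-136.   57.  200.]
(150, 240) 105 [-114.   34.  105.]
(150, 240) 125 [-118.   36.  125.]
(150, 240) 140 [-120.   38.  140.]
(150, 240) 155 [-123.   39.  155.]
(150, 240) 175 [-126.   41.  175.]
(150, 240) 200 [-131.   44.  200.]
```

Run:
```python
from h import *
f=np.load("f.npy");c=ctrl.capture("side")
for p in((645,250),(645,235),(625,298),(645,185),(645,222)):
  px=(250+(p[0]-399)/3,230+p[1]/3)
  # intersect ray with reader plane x=-142
  o,d=ray(px,c);a=w2r(o,f);b=w2r(o+d,f)-a
  t=(-142-a[0])/b[0]; print(p,"x-142:",np.round(a+b*t))
  for y in(-30,-45,-58): 
    t=(y-a[1])/b[1];print("   ",np.round(a+b*t))
im=c["img"][220:350,290:450,::-1];cv2.imwrite("pics/s3.png",cv2.resize(im,None,fx=4.6,fy=4.6,interpolation=2))
```

```text
(645, 250) x-142: [-142.  -62.  187.]
    [-134.  -30.  138.]
    [-138.  -45.  161.]
    [-141.  -58.  181.]
(645, 235) x-142: [-142.  -61.  197.]
    [-134.  -30.  150.]
    [-138.  -45.  172.]
    [-141.  -58.  192.]
(625, 298) x-142: [-142.  -28.   97.]
    [-143.  -30.  101.]
    [-146.  -45.  125.]
    [-149.  -58.  147.]
(645, 185) x-142: [-142.  -59.  227.]
    [-135.  -30.  187.]
    [-138.  -45.  208.]
    [-142.  -58.  227.]
(645, 222) x-142: [-142.  -60.  205.]
    [-134.  -30.  160.]
    [-138.  -45.  182.]
    [-141.  -58.  201.]
```

View pics/s3.png

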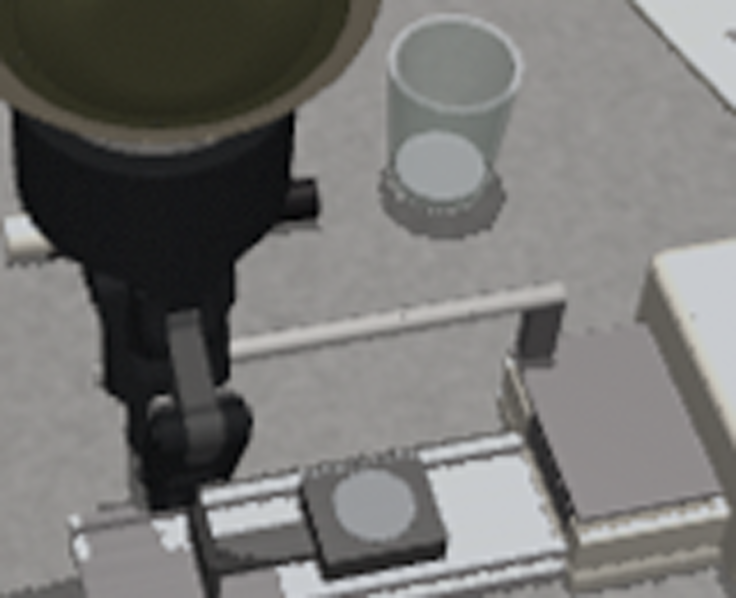

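The gripper's knuckle bulges well beyond the finger back, at about TCP+50 to +80 mm. So I'll go down further right, only to z=31, and sweep so that the bar meets the flat finger back below the bulge.

Request:
send_rows --pt "0.15 0 -0.014 0 0 0 0" --pt "0.15 0 0 0.02 0 0 0" --pt "0.15 0 0 0.02 0 0 0" --pt "0.15 0 0 0.02 0 0 0" --pt "0.15 0 0 0.011 0 0 0" --pt "0.15 0 0 0 0 0 0" --pt "0.15 0 0.008 0 0 0 0" --pt "0.15 0 0.008 0 0 0 0" --pt "0.15 0 0 0 0 0 0" --pt "0.15 0 0 0 0 0 0"

```text
time_s: 7.5
eef_pos: [458.4, -37.5, 30.4]
ee_rot: [0.0, 0.084, 0.996, -0.0]
force: [0.1, -0.6, 0.4]
grip_width: 0.425
grip_force: 0.0
```

Request:
send_rows --pt "0.15 0 0.006 0 0 0 0" --pt "0.15 0 0.006 0 0 0 0" --pt "0.15 0 0.002 0 0 0 0" --pt "0.15 0 0.002 0 0 0 0" --pt "0.15 0 0.002 0 0 0 0" --pt "0.15 0 0.002 0 0 0 0" --pt "0.15 0 0 0 0 0 0" --pt "0.15 0 0 0 0 0 0" --pt "0.15 0 0 0 0 0 0" --pt "0.15 0 0 0 0 0 0"

```text
time_s: 8.75
eef_pos: [461.7, -17.9, 30.3]
ee_rot: [0.0, 0.084, 0.996, -0.0]
force: [-0.1, -2.7, 2.0]
grip_width: 0.425
grip_force: 1.4
```

```bash
cat >> h.py <<'E'
def cover(f,name="side"):
    c=ctrl.capture(name)
    for q in("bar_tip","skirt","push_plate","carrier"):
        for r in ctrl.landmark_of(q,c)[:2]:
            p=np.array(r["point"])
            if q=="bar_tip":
                A=np.linspace(-.1,1,111);e=[np.linalg.norm(proj(r2w((-152,42+36*np.sin(a),34+36*np.cos(a)),f),c)-p) for a in A]
                print(name,q,round(r["score"],2),"angle",round(A[np.argmin(e)],2),"resid px",round(min(e),1))
            else: print(name,q,round(r["score"],2),p.round(),np.round(w2r(onz(p,c,{"push_plate":20,"carrier":8,"skirt":30}[q]),f)))
    return c
E
python3 - <<'E'
from h import *
f=np.load("f.npy");state(f)
c=cover(f);d=cover(f,"top")
im=np.hstack([cv2.resize(c["img"][220:350,270:430,::-1],(480,390),interpolation=2),cv2.resize(d["img"][180:310,350:456,::-1],(318,390),interpolation=2)])
cv2.imwrite("pics/s4.png",im)
E
```

```text
t 8.75 TCPr [-142.8   14.4   30.3] ydir err 0.0035 zax [ 0. -0. -1.] F [-0.1 -2.7  2. ] w 0.425 q [-0.29  0.46  1.9   0.    0.78 -1.7 ]
side skirt 0.93 [410. 326.] [ 1. -8. 30.]
side push_plate 0.98 [333. 335.] [-121.    6.   20.]
side push_plate 0.96 [273. 409.] [-232.  -93.   20.]
side carrier 0.95 [250. 427.] [-268. -107.    8.]
side carrier 0.93 [371. 336.] [-59.  -1.   8.]
top skirt 0.87 [412. 219.] [-1. -9. 30.]
top push_plate 0.7 [353. 321.] [-245.   85.   20.]
top carrier 0.7 [361. 302.] [-202.   74.    8.]
```

View pics/s4.png

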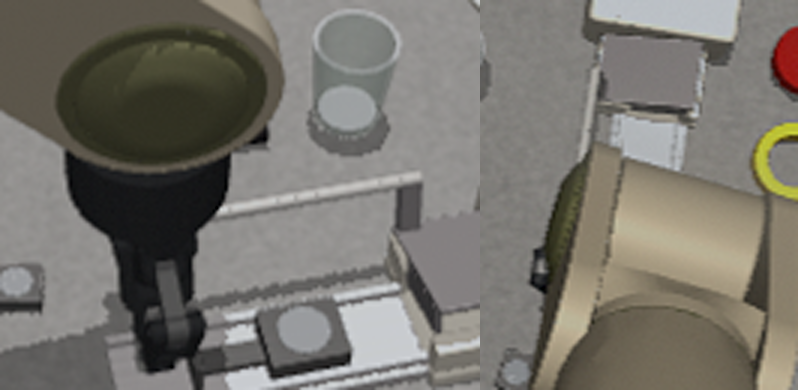

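The force shows the bar is in contact and the cover is starting to lift. I'll continue left while lowering, then estimate the angle from the skirt.

Request:
send_rows --pt "0.15 0 0.002 0.001 0 0 0" --pt "0.15 0 0.002 0.001 0 0 0" --pt "0.15 0 0.002 0.001 0 0 0" --pt "0.15 0 0.002 0.001 0 0 0" --pt "0.15 0 0.001 0.001 0 0 0" --pt "0.15 0 0.001 0.001 0 0 0" --pt "0.15 0 0 0 0 0 0" --pt "0.15 0 0 0 0 0 0" --pt "0.15 0 0 0 0 0 0" --pt "0.15 0 0 0 0 0 0"

```text
time_s: 10.5
eef_pos: [463.7, -7.5, 24.8]
ee_rot: [0.0, 0.084, 0.996, 0.0]
force: [-1.4, 1.7, 9.1]
grip_width: 0.426
grip_force: 3.9
```

```bash
cat >> h.py <<'E'
def ang(f):
    for n in("side","top"):
        c=ctrl.capture(n)
        for r in ctrl.landmark_of("skirt",c)[:1]:
            A=np.linspace(-.2,1.1,131);e=[np.linalg.norm(proj(r2w((0,42-42*np.cos(a)-18*np.sin(a),34+42*np.sin(a)-18*np.cos(a)),f),c)-r["point"]) for a in A]
            print(n,"skirt",np.round(r["point"]),round(r["score"],2),"angle",round(A[np.argmin(e)],2),"resid",round(min(e),1))
        if n=="side":
            for q,z in(("push_plate",20),("carrier",8)):
                for r in ctrl.landmark_of(q,c)[:3]:
                    X=w2r(onz(r["point"],c,z),f)
                    if abs(X[1])<25:print(q,round(r["score"],2),np.round(X))
            S=c
    return S,c
E
python3 - <<'E'
from h import *
f=np.load("f.npy");state(f);ang(f)
E
```

```text
t 10.5 TCPr [-142.7   25.    24.8] ydir err 0.0035 zax [ 0.001  0.001 -1.   ] F [-1.4  1.7  9.1] w 0.426 q [-0.27  0.47  1.9   0.    0.77 -1.67]
side skirt [412. 320.] 0.65 angle 0.56 resid 2.8
push_plate 0.85 [-123.    4.   20.]
carrier 0.73 [-59.   1.   8.]
top skirt [411. 218.] 0.95 angle 0.45 resid 1.3
```

Request:
send_rows --pt "0.15 0 0.001 -0.001 0 0 0" --pt "0.15 0 0.001 -0.001 0 0 0" --pt "0.15 0 0.001 0 0 0 0" --pt "0.15 0 0.001 0 0 0 0" --pt "0.15 0 0.001 0 0 0 0" --pt "0.15 0 0 0 0 0 0" --pt "0.15 0 0 0 0 0 0" --pt "0.15 0 0 0 0 0 0" --pt "0.15 0 0 0 0 0 0" --pt "0.15 0 0 0 0 0 0"

```text
time_s: 12.05
eef_pos: [464.2, -3.1, 26.2]
ee_rot: [-0.0, 0.084, 0.996, -0.0]
force: [-0.1, -5.5, -0.7]
grip_width: 0.428
grip_force: 2.3
```

Run:
```python
from h import *
f=np.load("f.npy");state(f);c,d=ang(f)
im=np.hstack([cv2.resize(c["img"][220:350,270:430,::-1],(480,390),interpolation=2),cv2.resize(d["img"][180:310,350:456,::-1],(318,390),interpolation=2)])
cv2.imwrite("pics/s5.png",im)
```

```text
t 12.05 TCPr [-143.    29.4   26.2] ydir err 0.0035 zax [-0. -0. -1.] F [-0.1 -5.5 -0.7] w 0.428 q [-0.26  0.47  1.9  -0.    0.78 -1.66]
side skirt [414. 319.] 0.65 angle 0.59 resid 4.3
push_plate 0.78 [-123.    4.   20.]
carrier 0.67 [-54.  -1.   8.]
top skirt [411. 217.] 0.92 angle 0.6 resid 0.3
```

View pics/s5.png

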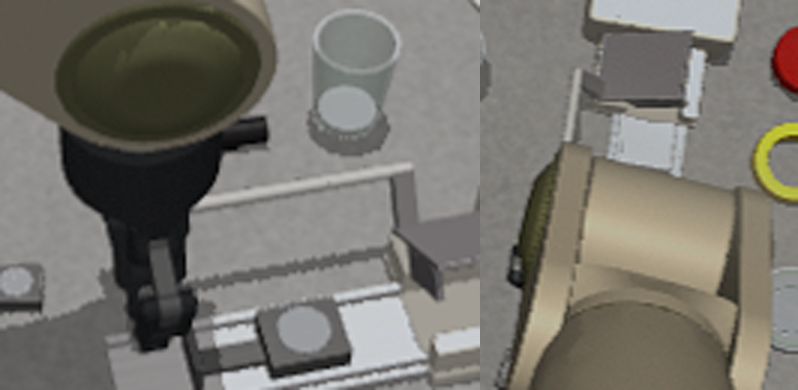

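The cover is held at about 0.65–0.7 with a clean lateral force. Lowering slightly, then pushing.

Request:
send_rows --pt "0.15 0 0 0.001 0 0 0" --pt "0.15 0 0 0.001 0 0 0" --pt "0.15 0 0 0.001 0 0 0" --pt "0.15 -0.002 0 0 0 0 0" --pt "0.15 -0.003 0 0 0 0 0" --pt "0.15 -0.003 0 0 0 0 0" --pt "0.15 -0.003 0 0 0 0 0" --pt "0.15 -0.003 0 0 0 0 0" --pt "0.15 -0.003 0 0 0 0 0" --pt "0.15 -0.003 0 0 0 0 0"

```text
time_s: 13.6
eef_pos: [483.8, -6.3, 23.2]
ee_rot: [-0.001, 0.084, 0.996, 0.0]
force: [-4.9, -0.6, 4.3]
grip_width: 0.424
grip_force: 3.0
```

Run:
```python
from h import *
f=np.load("f.npy");state(f);ang(f)
```

```text
t 13.6 TCPr [-123.1   29.6   23.2] ydir err 0.0035 zax [-0.001  0.    -1.   ] F [-4.9 -0.6  4.3] w 0.424 q [-0.26  0.51  1.84  0.    0.8  -1.66]
side skirt [412. 317.] 0.56 angle 0.66 resid 1.8
push_plate 0.71 [-111.   -3.   20.]
carrier 0.8 [-49.  -2.   8.]
top skirt [410. 216.] 0.76 angle 0.82 resid 0.3
```

Request:
send_rows --pt "0.15 -0.003 0 -0.001 0 0 0" --pt "0.15 -0.004 0 -0.0005 0 0 0" --pt "0.15 -0.004 0 0 0 0 0" --pt "0.15 -0.004 0 0 0 0 0" --pt "0.15 -0.004 0 0 0 0 0" --pt "0.15 -0.004 0 0 0 0 0" --pt "0.15 -0.004 0 0 0 0 0" --pt "0.15 -0.004 0 0 0 0 0" --pt "0.15 -0.004 0 0 0 0 0" --pt "0.15 -0.003 0 0 0 0 0"

```text
time_s: 15.15
eef_pos: [521.6, -12.8, 24.8]
ee_rot: [0.0, 0.084, 0.996, 0.0]
force: [-4.7, -1.7, 4.3]
grip_width: 0.423
grip_force: 2.6
```

Run:
```python
from h import *
f=np.load("f.npy");state(f);c,d=ang(f)
im=np.hstack([cv2.resize(c["img"][220:350,270:430,::-1],(480,390),interpolation=2),cv2.resize(d["img"][180:310,350:456,::-1],(318,390),interpolation=2)])
cv2.imwrite("pics/s6.png",im)
```

```text
t 15.15 TCPr [-84.7  29.6  24.8] ydir err 0.0034 zax [ 0.  0. -1.] F [-4.7 -1.7  4.3] w 0.423 q [-0.25  0.57  1.72  0.    0.85 -1.65]
side skirt [412. 316.] 0.71 angle 0.7 resid 2.0
push_plate 0.96 [-77.   2.  20.]
push_plate 0.6 [-12.  -5.  20.]
carrier 0.68 [-6.  4.  8.]
top skirt [408. 214.] 0.68 angle 1.03 resid 0.2
```

View pics/s6.png

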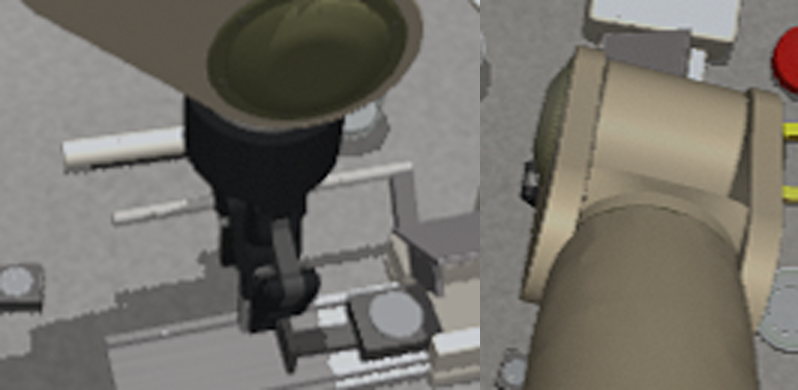

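The carrier is entering under the held-open cover, and the bar is visible at crop (115–410, 216–165). Continuing.

Request:
send_rows --pt "0.15 -0.004 0 0 0 0 0" --pt "0.15 -0.004 0 0 0 0 0" --pt "0.15 -0.004 0 0 0 0 0" --pt "0.15 -0.004 0 0 0 0 0" --pt "0.15 -0.004 0 0 0 0 0" --pt "0.15 -0.004 0 0 0 0 0" --pt "0.15 -0.004 0 0 0 0 0" --pt "0.15 -0.003 0 0 0 0 0" --pt "0.15 -0.003 0 0 0 0 0" --pt "0.15 -0.002 0 0 0 0 0"

```text
time_s: 16.7
eef_pos: [556.8, -18.8, 24.7]
ee_rot: [-0.0, 0.084, 0.996, 0.0]
force: [-5.5, -1.6, 4.9]
grip_width: 0.427
grip_force: 3.0
```

Run:
```python
from h import *
f=np.load("f.npy");state(f);c,d=ang(f)
for r in ctrl.landmark_of("bar_tip",c)[:1]:
    A=np.linspace(0,1,101);e=[np.linalg.norm(proj(r2w((-152,42+36*np.sin(a),34+36*np.cos(a)),f),c)-r["point"]) for a in A];print("bar",r["point"],A[np.argmin(e)],min(e))
```

```text
t 16.7 TCPr [-49.1  29.8  24.7] ydir err 0.0036 zax [-0.001  0.    -1.   ] F [-5.5 -1.6  4.9] w 0.427 q [-0.24  0.63  1.61 -0.    0.9  -1.65]
side skirt [412. 316.] 0.97 angle 0.7 resid 1.8
push_plate 0.71 [-36.   9.  20.]
carrier 0.77 [26. -1.  8.]
bar [305.5, 293.4] 1.0 0.5026090166099898
```

Request:
send_rows --pt "0.15 -0.001 0 0 0 0 0" --pt "0.15 -0.001 0 0 0 0 0" --pt "0.15 -0.001 0 0 0 0 0" --pt "0.15 -0.001 0 0 0 0 0" --pt "0.15 -0.001 0 0 0 0 0" --pt "0.15 -0.001 0 0 0 0 0" --pt "0.15 -0.001 0 0 0 0 0" --pt "0.15 0 0 0 0 0 0" --pt "0.15 0 0 0 0 0 0" --pt "0.15 0 0 0 0 0 0"

```text
time_s: 18.3
eef_pos: [563.6, -19.9, 24.8]
ee_rot: [-0.0, 0.084, 0.996, 0.0]
force: [-4.2, -2.3, 4.4]
grip_width: 0.429
grip_force: 2.9
```

Request:
send_rows --pt "0.15 -0.001 0 0 0 0 0" --pt "0.15 -0.001 0 0 0 0 0" --pt "0.15 -0.001 0 0 0 0 0" --pt "0.15 0 0 0 0 0 0" --pt "0.15 0 0 0 0 0 0" --pt "0.15 0 0 0 0 0 0" --pt "0.15 0 0 0 0 0 0" --pt "0.15 0 0 0 0 0 0" --pt "0.15 0 0 0 0 0 0" --pt "0.15 0 0 0 0 0 0"

```text
time_s: 19.55
eef_pos: [565.2, -20.2, 24.6]
ee_rot: [-0.002, 0.084, 0.996, 0.0]
force: [-11.9, -0.0, 8.9]
grip_width: 0.423
grip_force: 6.9
```

Run:
```python
from h import *
f=np.load("f.npy");state(f);c,d=ang(f)
im=np.hstack([cv2.resize(c["img"][220:350,290:450,::-1],(480,390),interpolation=2),cv2.resize(d["img"][180:310,350:456,::-1],(318,390),interpolation=2)])
cv2.imwrite("pics/s7.png",im)
```

```text
t 19.55 TCPr [-40.5  29.9  24.6] ydir err 0.0033 zax [-0.004  0.001 -1.   ] F [-11.9  -0.    8.9] w 0.423 q [-0.24  0.64  1.58 -0.    0.92 -1.64]
side skirt [408. 317.] 0.6 angle 0.65 resid 1.9
push_plate 0.82 [-26.   3.  20.]
carrier 0.69 [36. -2.  8.]
```

View pics/s7.png

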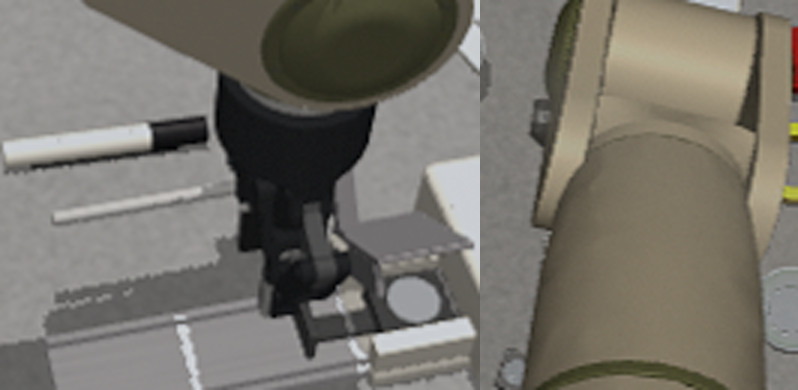

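The x force jumped to -12 N at the expected home position, so the body is against the stop and the window is under the open cover at crop (413,300). I'll give it one gentle extra press, then retreat.

Request:
send_rows --pt "0.15 -0.001 0 0 0 0 0" --pt "0.15 0 0 0 0 0 0" --pt "0.15 0 0 0 0 0 0" --pt "0.15 0.002 0 0 0 0 0" --pt "0.15 0.004 0 0 0 0 0" --pt "0.15 0.006 0 0 0 0 0" --pt "0.15 0.006 0 0 0 0 0" --pt "0.15 0.006 0 0 0 0 0" --pt "0.15 0 0 -0.001 0 0 0" --pt "0.15 0 0 0 0 0 0"

```text
time_s: 21.1
eef_pos: [543.2, -16.5, 25.4]
ee_rot: [-0.001, 0.084, 0.996, 0.0]
force: [-3.1, -2.5, 2.7]
grip_width: 0.426
grip_force: 2.1
```

Run:
```python
from h import *
f=np.load("f.npy");state(f);c,d=ang(f)
im=cv2.resize(c["img"][250:350,330:450,::-1],(720,600),interpolation=2)
cv2.imwrite("pics/s8.png",im)
```

```text
t 21.1 TCPr [-62.8  29.7  25.4] ydir err 0.0039 zax [-0.003  0.    -1.   ] F [-3.1 -2.5  2.7] w 0.426 q [-0.25  0.6   1.65 -0.    0.89 -1.65]
side skirt [411. 320.] 0.91 angle 0.54 resid 1.2
push_plate 0.79 [-35.   1.  20.]
carrier 0.67 [36.  1.  8.]
```

View pics/s8.png

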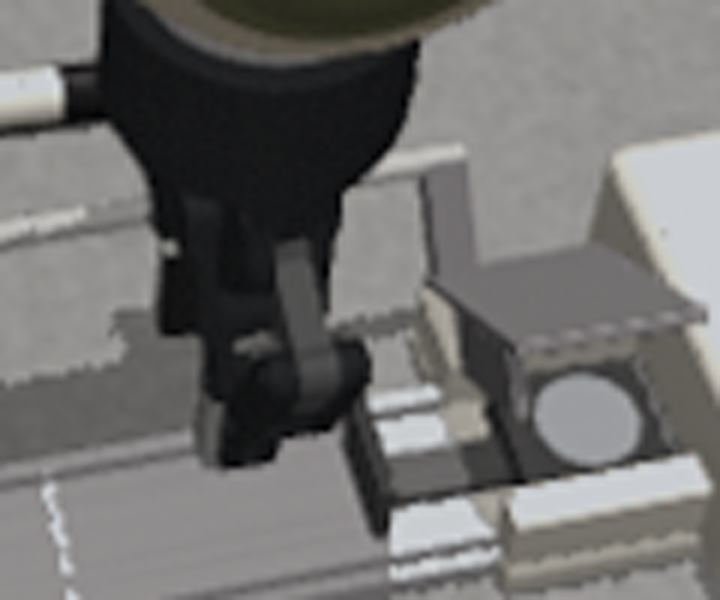

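The carrier is home under the cover, with the window at crop (585,420) and the plate outside at (370,480), and the finger is clear of it. Now I let the cover down gently: up and to the right.

Request:
send_rows --pt "0.15 0 -0.004 -0.002 0 0 0" --pt "0.15 0 -0.004 -0.002 0 0 0" --pt "0.15 0 -0.004 -0.002 0 0 0" --pt "0.15 0 -0.004 -0.001 0 0 0" --pt "0.15 0 -0.005 0 0 0 0" --pt "0.15 0 -0.006 0 0 0 0" --pt "0.15 0 -0.008 0 0 0 0" --pt "0.15 0 -0.008 0 0 0 0" --pt "0.15 0 -0.008 0 0 0 0" --pt "0.15 0 0 0 0 0 0"

```text
time_s: 22.65
eef_pos: [535.4, -67.5, 32.8]
ee_rot: [0.0, 0.085, 0.996, 0.0]
force: [0.7, -0.6, -0.4]
grip_width: 0.425
grip_force: 0.0
```

Request:
send_rows --pt "0.15 0 0 -0.02 0 0 0" --pt "0.15 0 0 -0.03 0 0 0" --pt "0.15 0 0 -0.03 0 0 0" --pt "0.15 0.02 0 -0.03 0 0 0" --pt "0.15 0.03 0 -0.03 0 0 0" --pt "0.15 0.03 0 -0.03 0 0 0" --pt "0.15 0.03 0 0 0 0 0" --pt "0.15 0.03 0 0 0 0 0" --pt "0.15 0 0 0 0 0 0" --pt "0.15 0 0 0 0 0 0"

```text
time_s: 23.9
eef_pos: [398.1, -43.5, 203.0]
ee_rot: [0.0, 0.084, 0.996, -0.0]
force: [-0.1, -0.8, -0.4]
grip_width: 0.428
grip_force: 0.0
```

Run:
```python
from h import *
f=np.load("f.npy");state(f);c,d=ang(f)
im=np.hstack([cv2.resize(c["img"][230:360,290:450,::-1],(480,390),interpolation=2),cv2.resize(d["img"][180:310,350:456,::-1],(318,390),interpolation=2)])
cv2.imwrite("pics/s9.png",im)
```

```text
t 23.9 TCPr [-201.2  -21.8  203. ] ydir err 0.0035 zax [ 0.001 -0.    -1.   ] F [-0.1 -0.8 -0.4] w 0.428 q [-0.4   0.06  1.88  0.    1.2  -1.81]
side skirt [408. 327.] 0.6 angle 0.04 resid 1.4
push_plate 0.73 [-27.   9.  20.]
top skirt [406. 217.] 0.76 angle -0.04 resid 2.0
```

View pics/s9.png

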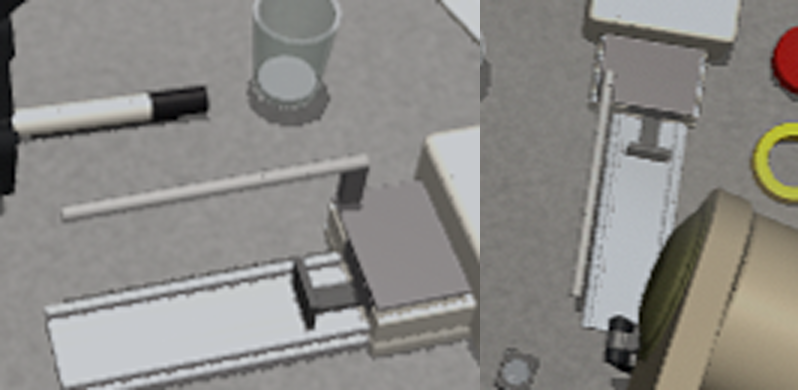

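The cover is shut at an angle of about 0, the plate is outside near the expected home position, and the robot is clear of everything. Handing in.

```bash
python3 -c "
from rig import ctrl
print(ctrl.finish_job())"
```

```text
the job is handed in; nothing more can be done
None
```

I pushed the slide carrier against the end stop with the cover held open, the cover then shut behind it, and I handed in the job at about 24 s of the 38 s allowed; no verdict came back.

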